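# Dock the power brick that fits

## Robot

A 7-joint arm with a two-finger parallel gripper is mounted at the origin on the work surface. World frame = base frame: x ahead of the robot, y to its left, z up, the work surface at z = 0. Lengths are in m, angles in degrees, forces in N, time in s.
With the tool pointing down it reaches from about 0.425 to 0.875 m from the base axis. Payload 9.9 kg.
Tool frame: the origin (TCP) lies between the finger pads; the fingertips stand 11 mm ahead of it and the grasp point (between the pads) lies 8 mm behind it; z points along the fingers, y is the line along which they close (so a half turn about z gives the same grasp; the last joint's range is limited). The gripper opens to 85 mm and grips with 20 to 120 N. Pads are 22 mm wide; open, the fingers measure 114 mm over their backs; the gripper's body (76 mm by 85 mm) begins 54 mm behind the grasp point. The pads swing forward as they close: fully open they stand 13 mm farther back than shut.
Start: joints at [59.37, 32.985, 1.427, 82.34, -0.859, 64.687, -3.237], TCP at [0.294, -0.608, 0.242] pointing down, gripper open.
Joint ranges: [-157.87, 157.87], [-19.46, 123.44], [-87.15, 90], [11.01, 140.99], [-62.26, 242.26], [9.8, 113.94], [-161.44, 161.44]. Speed limits (degrees/s): [127.2, 127.2, 172.46, 172.46, 180, 180, 180].

## Interface

Orientations are given as a 3x3 rotation matrix whose columns are the frame's x, y, z axes.
In Python, from bench import telemetry, optics, workorder gives the robot as it stands.
- The arm moves only by the shell command python3 -m jog 'ROWS'. ROWS is JSON, a list of rows, each a list of 3 entries, a list of its own where there are three numbers: the turn, a rotation vector about the tool's x, y, z in degrees, then the shift along the tool's x, y, z in cm, then the opening, from 0 (shut) to 1 (fully open). A call has exactly 10 rows; each row shifts and turns the commanded pose from where the row before left it, along the tool's axes as they then stand; what a row does not reach is not made up. A row lasts 1/12 s, in which the tool goes at most 41.7 mm and 7.16 degrees, less where a joint would pass 70% of its speed; a pose out of reach is approached as far as the arm can. A call with a gripper value outside its range is refused whole. The fingers move at their own pace and stop on an object; the grip force is fixed at half the most. Time passes only in rows, so rows that do not move let the fingers close, or fill a call up. It gives the time, the measured TCP pose, the force and the opening at its end, in the units of the state.
- telemetry.state(): the state, without advancing time (a new reading comes with each control period).
- optics.snapshot(name): name is "scene" or "top" or "wrist"; returns the picture (384x512x3 uint8, blue, green, red); there is no depth.
- optics.calibration(name): a dict with "fx", "fy", "cx", "cy" (pixels), "k1" (the pictures are not rectified: a ray, as slopes to the right and down, at radius r is drawn at 1 + k1 r^2 times it, then the intrinsics apply), "rvec" (rotation vector, rad) and "tvec" (3), from world to camera coordinates, as OpenCV has them. Camera axes: x right, y down, z forward; pixel columns grow to the right and rows downward; lengths in m; the calibration is good to about 2 mm. A picture is of the moment at which its call begins: read the wrist's pose just before it. calibration takes no time and is no camera call; for the wrist camera it gives the pose at the moment of the call.
- workorder.hand_in(): hands the job in, once; it reports no verdict.
The state is a dict: "time": time; "joint_pos": joint angles; "qd": joint speeds; "joint_efforts": joint torques, N m; "ee_pos": TCP position; "orientation": TCP orientation; "ft_force": force on the tool from outside, world axes, zero at the start; "torque": the same for the moment, N m; "grip_width": finger opening in m.
Only numpy, scipy, OpenCV 4.12 (cv2) and the standard library are available. Lean on these libraries where they do the work, as an engineer would, in place of code of your own. Each camera call takes 0.05 s, during which the arm holds its last target. There are 200 camera calls.

## Task

One of the three black power bricks is the right size for the wooden dock: it fills the bay without rattling sideways and lets the steel bar close behind it. Slide that brick, sockets up, in through the open end of the dock until it is fully home against the back stop, and only then swing the bar shut across the opening. Leave the other two bricks and everything else on the cabinet top where they are.

Things in the scene. Friction and masses are not known exactly. Their poses are not given: they have to be found in the camera images.
- dock: U-shaped plywood dock fixed to the cabinet top, 94 mm wide (its x), 128 mm long (its y), 47 mm high. Origin: on the cabinet top, on the bay's centre line. The bay is 66 mm wide (x -33 to +33 mm), has no floor (a brick slides on the cabinet top) and ends at a stop face at y = +57 mm. Its open end, at y = -57 mm, faces its own -y; bricks go in along its +y.
- dock_mouth (a point): Middle of the dock's open end, on the cabinet top, 57 mm from the dock's origin along its -y; same axes as the dock. The opening flares from 66 to about 78 mm over its last 16 mm. Aluminium strips on the rails (41 to 47 mm up) overhang the bay by 5 mm on each side from 19 mm inside the open end to the stop, so a brick cannot be lowered in from above.
- gate (a joint): Hinge angle of the steel bar: 0 = shut across the open end, grows as it opens (counter-clockwise from above) to 2.9 rad; starts open, stays where it is left. Upright hinge axis at dock x = +48, y = -64 mm; shut, the bar points along the dock's -x, inner face at y = -59 mm. Bar 90 mm long, 10 mm thick, from 10 to 30 mm above the cabinet top.
- gate_tip (a point): Point on the bar's centre line 90 mm from its hinge axis, 20 mm above the cabinet top, by the round knob at its free end.
- brick_a: Black aluminium power brick with a row of five round sockets on top, 62 mm wide (its x), 110 mm long (its y), 36 mm high, about 0.37 kg. Origin: centre of its underside; z up.
- brick_b: Black aluminium power brick of the same look, 62 mm wide (its x), 132 mm long (its y), 36 mm high. Origin: centre of its underside.
- brick_c: Black aluminium power brick of the same look, 48 mm wide (its x), 110 mm long (its y), 36 mm high. Origin: centre of its underside.
- pedal: Purple octave pedal, 72 by 118 mm, 61 mm high; bystander. Origin: centre of its underside.
- rack: Wooden pick rack with six slots, 56 by 150 mm, 40 mm high; bystander. Origin: centre of its underside.
- slide: Chrome guitar slide (tube) standing on end, 29 mm across, 66 mm high; bystander. Origin: centre of its underside.
- tin: Round stainless tin with its lid on, 80 mm across, 46 mm high; bystander. Origin: centre of its underside.
There are look-alikes about, which are no part of the job. Of the things that look like the dock, the larger one is meant.

How it is judged (in metres and radians):
On the way, in this order (a step that is already met when the one before it is completed fails the run):
1. the right brick is slid fully home (within 4 mm of the stop) while the bar is still open (y of brick_a in the frame of dock between -0.002 and 0.006 m and x of brick_a in the frame of dock between -0.006 and 0.006 m and height (world z) of brick_a below 0.004 m and value of joint gate above 1 rad), for 0.2 s.
2. the bar is swung shut (value of joint gate below 0.1 rad), for 0.2 s.
At the end, for the whole second after the job is handed in: The 62 by 110 mm brick lies flat, sockets up, at rest in the dock between the stop and the bar (centred within 6 mm across, within 7 mm of the stop, square within 0.1 rad), the bar is shut (under 0.1 rad), and the other bricks and the bystanders are within 30 mm of where they started (y of brick_a in the frame of dock between -0.005 and 0.006 m and x of brick_a in the frame of dock between -0.006 and 0.006 m and angle between the y axis of brick_a and the y axis of dock, either way round below 0.1 rad and angle between brick_a's own z axis and vertical below 0.1 rad and height (world z) of brick_a below 0.004 m and value of joint gate below 0.1 rad and linear speed of brick_a below 0.01 m/s and distance of each of brick_b, brick_c, pedal, rack, slide, tin from where it was at the start of the episode below 0.03 m); the robot touches nothing.
It fails at once if a wrong brick is moved more than 30 mm (distance of any of brick_b, brick_c from where it was at the start of the episode above 0.03 m).
It fails at once if a bystander is moved more than 30 mm or tipped over (distance of any of pedal, rack, slide, tin from where it was at the start of the episode above 0.03 m or angle between slide's own z axis and vertical above 0.6 rad).
It also fails if it takes over 64 s, if anything falls off the work surface, if the arm or the gripper's body presses on something with over 40 N, if the wrist force passes 120 N, or if a joint passes its speed limit or range.

## Working session

There is one attempt and no reset: what is moved stays moved. The work goes in short steps, Python scripts to look and compute and a shell command to move; the robot and the scene stay as the last step left them, time stands still between calls to the robot, and variables do not carry over. Pictures are saved under pics/ and viewed, on a budget of 10 in all, crops included, one or two more only if the job needs it, and the job is handed in when it is done.

```bash
mkdir -p pics; cat > h.py <<'E'
import numpy as np, cv2
from bench import telemetry, optics, workorder
def cal(n):
    c=optics.calibration(n);K=np.array([[c['fx'],0,c['cx']],[0,c['fy'],c['cy']],[0,0,1]]);R=cv2.Rodrigues(np.array(c['rvec'],float))[0]
    return K,c['k1'],R,np.array(c['tvec'],float).ravel()
def px2w(c,uv,z):
    K,k,R,t=c
    uv=np.array(uv,float).reshape(-1,1,2)
    n=cv2.undistortPoints(uv,K,np.array([k,0,0,0,0.])).reshape(-1,2)
    d=np.c_[n,np.ones(len(n))]@R; o=-R.T@t
    return o+d*((z-o[2])/d[:,2])[:,None]
def w2px(c,P):
    K,k,R,t=c
    return cv2.projectPoints(np.array(P,float).reshape(-1,1,3),cv2.Rodrigues(R)[0],t,K,np.array([k,0,0,0,0.]))[0].reshape(-1,2)
E
python3 - <<'E'
from h import *
import pickle
s=telemetry.state();print({k:np.round(v,3).tolist() for k,v in s.items()})
for n in("top","scene"):
    im=optics.snapshot(n);cv2.imwrite(f'pics/{n}_raw.png',im);pickle.dump(cal(n),open(n+'.pkl','wb'));c=cal(n);print(n,c[0][0,0],c[1],-c[2].T@c[3])
    cv2.imwrite(f'pics/{n}1.png',cv2.resize(im,(800,600),interpolation=cv2.INTER_CUBIC))
E
```

```text
{'time': 0.0, 'joint_pos': [59.371, 33.032, 1.422, 82.387, -0.858, 64.688, -3.236], 'qd': [-0.145, -0.033, -0.055, -0.102, 0.106, -0.199, -0.061], 'joint_efforts': [-0.001, -76.577, 2.25, -28.597, 0.015, 0.013, 0.0], 'ee_pos': [0.294, -0.607, 0.241], 'orientation': [[0.9, 0.436, -0.001], [0.436, -0.9, 0.001], [-0.0, -0.002, -1.0]], 'ft_force': [-0.525, -0.411, -0.065], 'torque': [-0.034, 0.021, 0.028], 'grip_width': 0.085}
top 439.4470435906868 -0.04514383942276493 [0.32661636 0.0265561  1.47167216]
scene 418.1027515319164 -0.10201149212781498 [1.11042491 0.65376239 0.7569072 ]
```

View pics/top1.png

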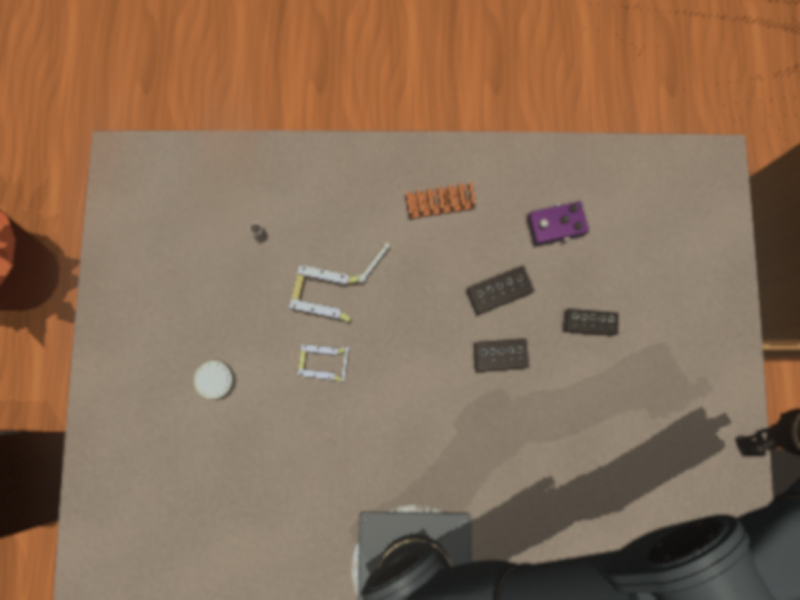

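View pics/scene1.png

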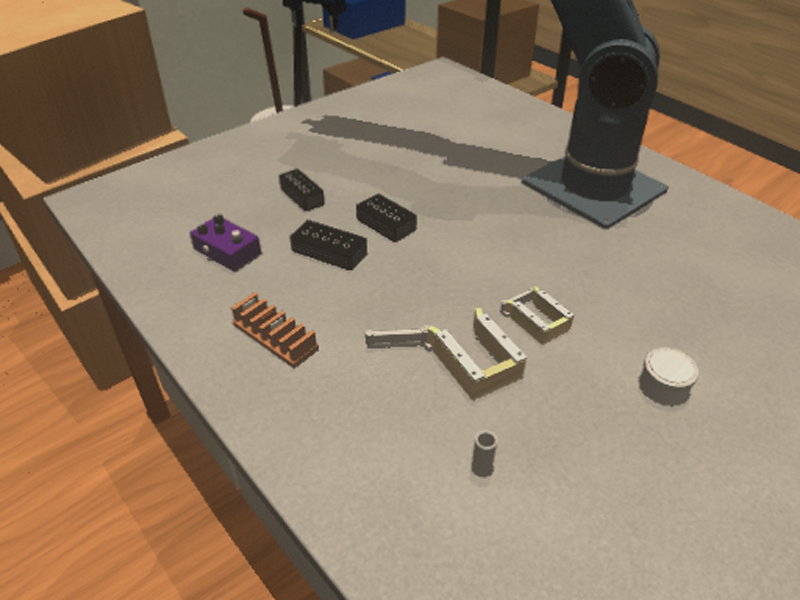

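Top view (800x600): the dark bricks are at (500,290), which looks longest, (501,355), and (591,322), which looks narrow. The docks are at (322,293), large with its bar open toward (387,245), and at (324,362), the small look-alike. I'll measure all of these next.

```bash
python3 - <<'E'
from h import *
im=cv2.imread('pics/top_raw.png');c=cal('top');s=512/800
hsv=cv2.cvtColor(im,cv2.COLOR_BGR2HSV)
m=(im.max(2)<75).astype(np.uint8)
n,l,st,ce=cv2.connectedComponentsWithStats(m)
for i in range(1,n):
    x,y,w,h,a=st[i]
    if 200<a<3000 and 290<x<410 and 160<y<245:
        cn=max(cv2.findContours((l==i).astype(np.uint8),0,2)[0],key=cv2.contourArea)
        P=px2w(c,cn.reshape(-1,2),0.036)[:,:2]
        r=cv2.minAreaRect((P*1000).astype(np.float32));print(ce[i]/s,a,r)
# dock points, top z=.047
for nm,uv,z in [('UL',(300,266),.047),('LL',(291,306),.047),('hinge',(362,279),.03),('tip',(387,246),.03),('URend',(350,280),.047),('LRend',(350,320),.047)]:
    print(nm,px2w(c,[np.array(uv)*s],z).round(4))
a=cv2.resize(im[160:215,175:260],(800,518),interpolation=cv2.INTER_CUBIC)
cv2.imwrite('pics/dock.png',a)
E
```

```text
[500.62689012 290.41393649] 496 ((577.1060180664062, -175.1779327392578), (57.76918411254883, 130.0270233154297), 23.116384506225586)
[588.13244048 324.30245536] 336 ((510.7421569824219, -365.61016845703125), (109.92445373535156, 47.230560302734375), 85.7396469116211)
UL [[0.6231 0.2479 0.047 ]]
LL [[0.537  0.2638 0.047 ]]
hinge [[0.5995 0.1165 0.03  ]]
tip [[0.6724 0.0641 0.03  ]]
URend [[0.5939 0.1408 0.047 ]]
LRend [[0.5087 0.1389 0.047 ]]
```

View pics/dock.png

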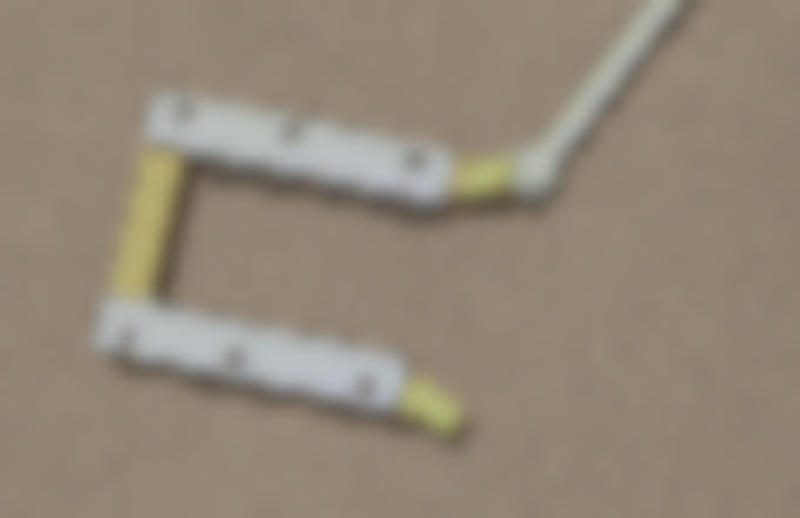

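```bash
python3 - <<'E'
from h import *
im=cv2.imread('pics/top_raw.png');c=cal('top');s=512/800
for th in(50,58,66):
    m=(im.max(2)<th).astype(np.uint8); m=cv2.morphologyEx(m,cv2.MORPH_CLOSE,np.ones((3,3)))
    n,l,st,ce=cv2.connectedComponentsWithStats(m); i=l[229,315] or l[228,318]
    if i:
        cn=max(cv2.findContours((l==i).astype(np.uint8),0,2)[0],key=cv2.contourArea)
        print(th,st[i],cv2.minAreaRect((px2w(c,cn.reshape(-1,2),0.036)[:,:2]*1000).astype(np.float32)))
k=85/800
f=lambda u,v,z:px2w(c,[[175+u*k-.5,160+v*k-.5]],z)[0]
for nm,a in dict(UL=(150,90,.047),LL=(95,350,.047),hinge=(537,170,.03),Us0=(148,115,.047),Us1=(450,182,.047),Ls0=(98,325,.047),Ls1=(405,385,.047),barmid=(600,90,.03)).items():print(nm,f(*a).round(4))
cw=cal('wrist');s=telemetry.state();R=np.array(s['orientation']);print('wristcam in tool',R.T@(-cw[2].T@cw[3]-s['ee_pos']),(R.T@cw[2].T).round(3),cw[0][0,0])
E
```

```text
UL [0.6271 0.2532 0.047 ]
LL [0.5342 0.2692 0.047 ]
hinge [0.6029 0.117  0.03  ]
Us0 [0.618  0.2536 0.047 ]
Us1 [0.595  0.1464 0.047 ]
Ls0 [0.543  0.2685 0.047 ]
Ls1 [0.523  0.1604 0.047 ]
barmid [0.6321 0.0951 0.03  ]
wristcam in tool [ 0.07694229  0.00051529 -0.13117274] [[ 0.    -0.953 -0.302]
 [ 1.     0.     0.   ]
 [-0.    -0.302  0.953]] 300.46851827628745
```

```bash
python3 -m jog '[[[0,0,0],[3,-2.75,0],1],[[0,0,0],[3,-2.75,0],1],[[0,0,0],[3,-2.75,0],1],[[0,0,0],[3,-2.75,0],1],[[0,0,0],[3,-2.75,0],1],[[0,0,0],[3,-2.75,0],1],[[0,0,0],[3,-2.75,0],1],[[0,0,0],[3,-2.75,0],1],[[0,0,0],[3,-2.75,0],1],[[0,0,0],[3,-2.75,0],1]]'
python3 -m jog '[[[0,0,0],[2.5,-2.2,0],1],[[0,0,0],[2.5,-2.2,0],1],[[0,0,-7],[2,-2,0],1],[[0,0,-7],[0,0,0],1],[[0,0,-7],[0,0,0],1],[[0,0,-7],[0,0,0],1],[[0,0,-7],[0,0,0],1],[[0,0,-7],[0,0,0],1],[[0,0,-7],[0,0,0],1],[[0,0,-7],[0,0,0],1]]'
python3 - <<'E'
from h import *
import pickle
c=cal('wrist');im=optics.snapshot('wrist');cv2.imwrite('pics/w1_raw.png',im);pickle.dump(c,open('w1.pkl','wb'))
cv2.imwrite('pics/w1.png',cv2.resize(im,(800,600),interpolation=cv2.INTER_CUBIC))
s=telemetry.state();print(s['time'],s['ee_pos'],s['orientation'])
E
```

```text
time: 0.93
ee_pos: [0.4444, -0.2274, 0.2422]
orientation: [[0.9, 0.436, -0.0], [0.436, -0.9, 0.0], [-0.0, -0.0, -1.0]]
ft_force: [0.4, -0.4, 0.2]
grip_width: 0.0856
time: 1.77
ee_pos: [0.4792, -0.1412, 0.2421]
orientation: [[0.136, 0.991, -0.001], [0.991, -0.136, 0.0], [0.0, -0.001, -1.0]]
ft_force: [-0.1, -0.1, 0.6]
grip_width: 0.0857
1.8167 [ 0.47915063 -0.14127726  0.24200501] [[ 1.27364307e-01  9.91855697e-01 -7.81108942e-04]
 [ 9.91856003e-01 -1.27364300e-01  5.95355866e-05]
 [-4.04346826e-05 -7.82330302e-04 -9.99999693e-01]]
```

View pics/w1.png

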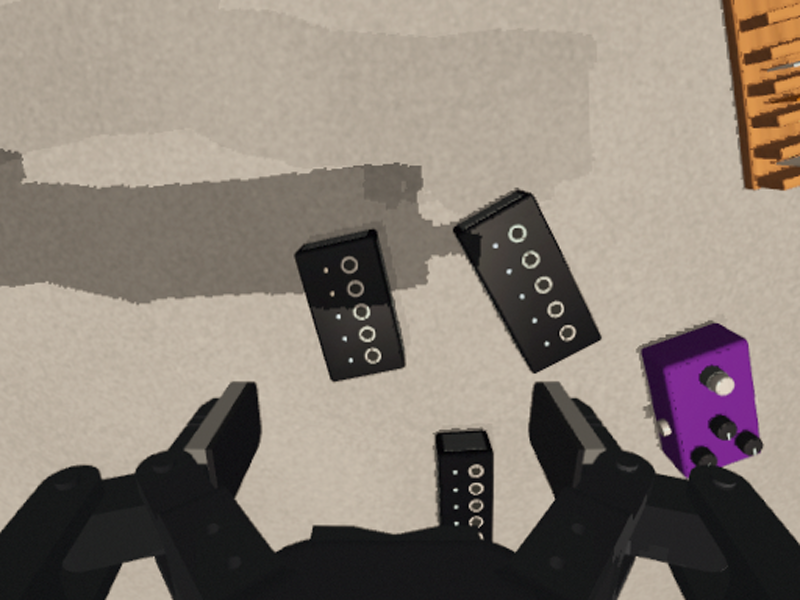

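The wrist view has brick_a's top face at about (299,254), (376,238), (404,367), (333,381). The long brick is to its right at (528,285) and the narrow one below at (465,490). Now a size check.

```bash
python3 - <<'E'
from h import *
import pickle
c=pickle.load(open('w1.pkl','rb'));s=512/800
def q(p,z=.036):
    P=px2w(c,(np.array(p)+.5)*s-.5,z)[:,:2];a=P.mean(0);d=(P[0]+P[1]-P[2]-P[3])/2;w=(P[1]+P[2]-P[0]-P[3])/2
    print('c',a.round(4),'L',np.linalg.norm(d).round(4),'az',np.degrees(np.arctan2(d[1],d[0])).round(1),'W',np.linalg.norm(w).round(4),'waz+90',(90+np.degrees(np.arctan2(w[1],w[0]))).round(1));return a
a=q([(299,254),(376,238),(404,367),(333,381)])
q([(455,230),(531,194),(601,338),(534,373)])
st=telemetry.state();R=np.array(st['orientation']);print(R.T@(np.r_[a,.02]-st['ee_pos']), np.degrees(np.arctan2(R[1,0],R[0,0])))
E
```

```text
c [ 0.4422 -0.1792] L 0.1054 az 93.6 W 0.058 waz+90 94.2
c [ 0.5786 -0.1775] L 0.1306 az 112.8 W 0.0589 waz+90 110.6
[-0.04225951 -0.03163353  0.22203154] 82.68268787586533
```

Of the two wide bricks, this one is about 25 mm shorter and is brick_a. It's centred at (0.442, -0.179) with azimuth about 94°. Next I grasp it near its rear end.

```bash
python3 -m jog '[[[0,0,0],[-2,-0.6,1.5],1],[[0,0,0],[-2,-0.6,1.5],1],[[0,0,0],[-2,-0.6,1.5],1],[[0,0,0],[-1.75,-0.7,1.5],1],[[0,0,-6],[0,0,2],1],[[0,0,-5.5],[0,0,2],1],[[0,0,0],[0,0,2],1],[[0,0,0],[0,0,2],1],[[0,0,0],[0,0,0],1],[[0,0,0],[0,0,0],1]]'
python3 - <<'E'
from h import *
import pickle
c=cal('wrist');im=optics.snapshot('wrist');cv2.imwrite('pics/w2_raw.png',im);pickle.dump(c,open('w2.pkl','wb'))
s=telemetry.state();R=np.array(s['orientation']);print(s['time'],s['ee_pos'],np.degrees(np.arctan2(R[1,0],R[0,0])))
u=np.array([-.066,.998]);v=np.array([.998,.066]);C=np.array([.4422,-.1792])
g=[np.r_[C+a*u*.055+b*v*.031,.036] for a,b in((1,-1),(1,1),(-1,1),(-1,-1))]
im=cv2.polylines(im,[w2px(c,g).round().astype(int)],1,(0,255,0))
cv2.imwrite('pics/w2.png',cv2.resize(im,(800,600),interpolation=cv2.INTER_CUBIC))
E
```

```text
time: 2.65
ee_pos: [0.4431, -0.2141, 0.1018]
orientation: [[-0.056, 0.998, -0.002], [0.998, 0.056, 0.001], [0.001, -0.002, -1.0]]
ft_force: [-0.1, 0.3, -0.1]
grip_width: 0.085
2.7 [ 0.44373646 -0.2143037   0.10265771] 93.25230828825752
```

View pics/w2.png

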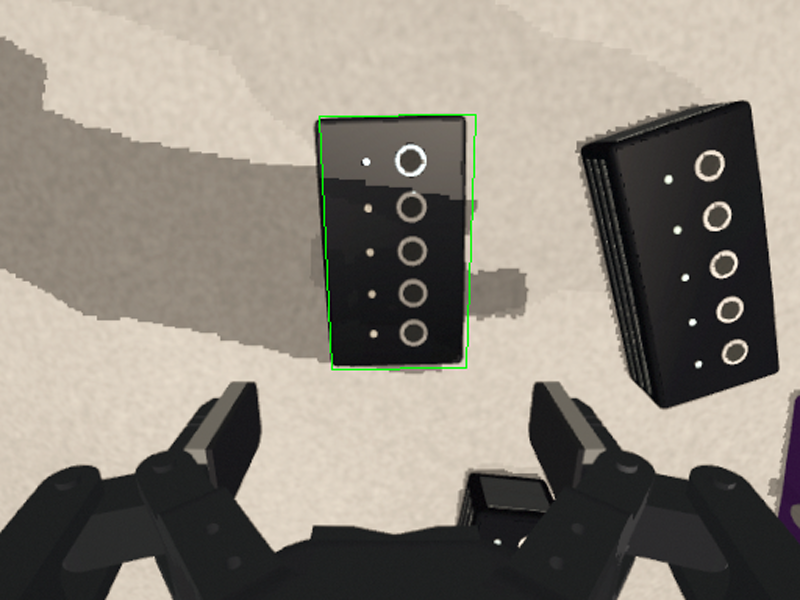

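The model outline fits the brick at (318–470, 115–368) to about 2 mm. I'll descend and grip.

```bash
python3 -m jog '[[[0,0,0],[0,-0.1,1.4],1],[[0,0,0],[0,0,1.4],1],[[0,0,0],[0,0,1.4],1],[[0,0,0],[0,0,1.4],1],[[0,0,0],[0,0,1.4],1],[[0,0,0],[0,0,1],1],[[0,0,0],[0,0,0],1],[[0,0,0],[0,0,0],0],[[0,0,0],[0,0,0],0],[[0,0,0],[0,0,0],0]]'
python3 -m jog '[[[0,0,0],[0,0,0],0],[[0,0,0],[0,0,0],0],[[0,0,0],[0,0,0],0],[[0,0,0],[0,0,0],0],[[0,0,0],[0,0,0],0],[[0,0,0],[0,0,0],0],[[0,0,0],[0,0,-0.5],0],[[0,0,0],[0,0,-1],0],[[0,0,0],[0,0,-1],0],[[0,0,0],[0,0,0],0]]'
```

```text
time: 3.53
ee_pos: [0.4433, -0.2147, 0.0236]
orientation: [[-0.058, 0.998, 0.002], [0.998, 0.058, -0.001], [-0.001, 0.002, -1.0]]
ft_force: [0.3, 1.2, 4.3]
grip_width: 0.0607
time: 4.37
ee_pos: [0.4434, -0.2149, 0.0493]
orientation: [[-0.058, 0.998, 0.002], [0.998, 0.058, -0.001], [-0.001, 0.002, -1.0]]
ft_force: [0.7, -1.2, -3.3]
grip_width: 0.0608
```

```bash
python3 -m jog '[[[0,0,0],[1.5,0,-1.5],0],[[0,0,0],[3,0,-1.5],0],[[0,0,0],[3,0.5,0],0],[[0,0,0],[3,2,0],0],[[0,0,0],[3,2,0],0],[[0,0,0],[3,2,0],0],[[0,0,0],[3,2,0],0],[[0,0,5],[2.4,1.97,0],0],[[0,0,5],[1,0,0],0],[[0,0,4],[0,0,0],0]]'
python3 -m jog '[[[0,0,0],[0,0,0],0],[[0,0,0],[0,0,0],0],[[0,0,0],[0,0,0],0],[[0,0,0],[0,0,0],0],[[0,0,0],[0,0,0],0],[[0,0,0],[0,0,0],0],[[0,0,0],[0,0,0],0],[[0,0,0],[0,0,0],0],[[0,0,0],[0,0,0],0],[[0,0,0],[0,0,0],0]]' | head -2
cat > dock.py <<'E'
from h import *
def dframe(O,yaw):
    a=np.radians(yaw);return np.array(O),np.array([np.cos(a),np.sin(a)]),np.array([-np.sin(a),np.cos(a)])
def dpt(D,x,y,z): O,X,Y=D;return np.r_[O+x*X+y*Y,z]
def draw(im,c,D):
    P=lambda l:w2px(c,[dpt(D,*p) for p in l]).round().astype(int)
    for l in ([(-.028,-.038,.047),(-.028,.057,.047),(.028,.057,.047),(.028,-.038,.047)],[(-.047,-.057,.047),(-.047,.071,.047),(.047,.071,.047),(.047,-.057,.047)]):
        cv2.polylines(im,[P(l)],0,(0,255,0))
    cv2.circle(im,tuple(int(i) for i in P([(.048,-.064,.03)])[0]),4,(0,0,255))
E
python3 - <<'E'
from dock import *
import pickle
c=cal('wrist');im=optics.snapshot('wrist');cv2.imwrite('pics/w3_raw.png',im);pickle.dump(c,open('w3.pkl','wb'))
s=telemetry.state();R=np.array(s['orientation']);print(s['time'],s['ee_pos'],np.degrees(np.arctan2(R[1,0],R[0,0])))
im=cv2.resize(im,(800,600),interpolation=cv2.INTER_CUBIC)
c[0][:2]*=800/512
draw(im,c,dframe((.5675,.19),-10.8))
cv2.imwrite('pics/w3.png',im)
E
```

```text
time: 5.2
ee_pos: [0.5358, 0.0247, 0.0772]
orientation: [[0.185, 0.983, 0.001], [0.983, -0.185, 0.002], [0.002, 0.001, -1.0]]
ft_force: [-1.5, 0.2, -4.3]
grip_width: 0.0607
time: 6.03
ee_pos: [0.5348, 0.0202, 0.0773]
6.0833 [0.53477563 0.02025835 0.07730939] 79.33200377752047
```

View pics/w3.png

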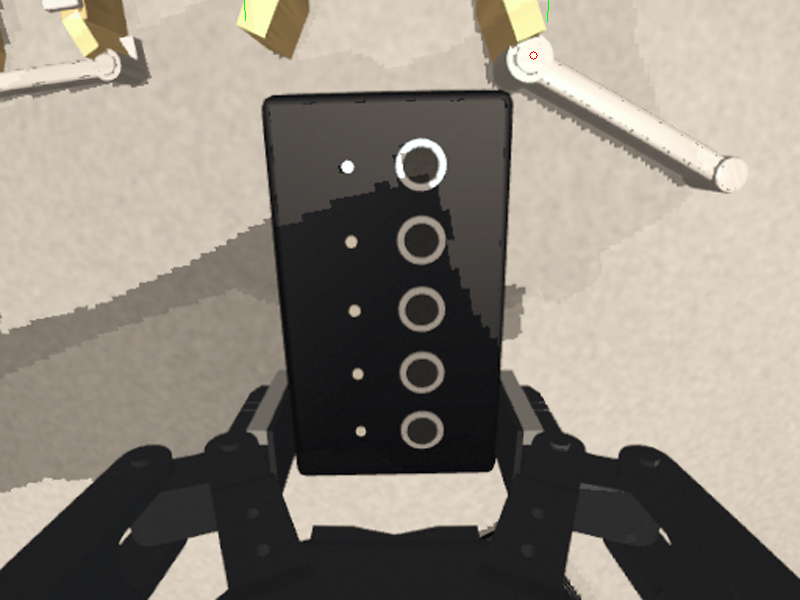

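Wrist view: brick gripped, hinge at (529,60) against a predicted (533,55), and the rail tips at the top edge near (275,40) and (500,40). The predicted dock pose is within about 2 mm. One close crop of the mouth will refine the lateral offset.

```bash
python3 - <<'E'
from dock import *
import pickle
c=pickle.load(open('w3.pkl','rb'));im=cv2.imread('pics/w3_raw.png')[0:110,140:380]
k=3.3;im=cv2.resize(im,None,fx=k,fy=k,interpolation=cv2.INTER_CUBIC)
D=dframe((.5675,.19),-10.8)
f=lambda l:((w2px(c,[dpt(D,*p) for p in l])-[140,0]+.5)*k).round().astype(int)
for s in(-1,1):
    cv2.polylines(im,[f([(s*.039,-.057,.047),(s*.047,-.057,.047),(s*.047,-.057,0),(s*.039,-.057,0)])],1,(0,255,0))
    cv2.polylines(im,[f([(s*.039,-.057,.047),(s*.033,-.041,.047)])],0,(0,255,0))
cv2.imwrite('pics/w3c.png',im);print(im.shape, f([(-.039,-.057,0),(.039,-.057,0),(-.039,-.057,.047),(.039,-.057,.047)]))
# brick yaw in hand
c2=pickle.load(open('w3.pkl','rb'));s=512/800
P=px2w(c2,(np.array([(266,100),(511,95),(495,471),(299,473)])+.5)*s-.5,.0897)[:,:2]
d=(P[0]+P[1]-P[2]-P[3])/2;print('brick c',P.mean(0),'az',np.degrees(np.arctan2(d[1],d[0])),np.linalg.norm(d),np.linalg.norm(P[0]-P[1]))
E
```

```text
(363, 792, 3) [[172 107]
 [578 108]
 [111  43]
 [641  45]]
brick c [0.54114194 0.05560989] az 80.5407674849579 0.10555172245524738 0.05810681596604923
```

View pics/w3c.png

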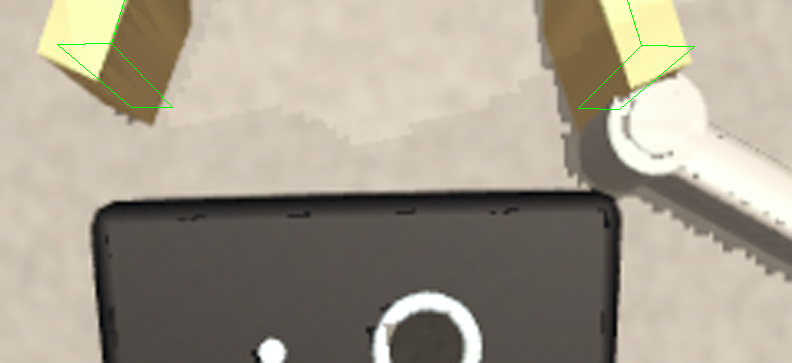

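```bash
python3 -m jog '[[[0,0,1.5],[0,-0.2,0],0],[[0,0,0],[0,0,1],0],[[0,0,0],[0,0,1],0],[[0,0,0],[0,0,1],0],[[0,0,0],[0,0,1],0],[[0,0,0],[0,0,0.8],0],[[0,0,0],[0,0,0.5],0],[[0,0,0],[1,0,0],0],[[0,0,0],[1,0,0],0],[[0,0,0],[0,0,0],0]]'
python3 -m jog '[[[0,0,0],[0.8,0,0],0],[[0,0,0],[0.8,0,0],0],[[0,0,0],[0.8,0,0],0],[[0,0,0],[0.6,0,0],0],[[0,0,0],[0,0,0],0],[[0,0,0],[0,0,0],0],[[0,0,0],[0,0,0],0],[[0,0,0],[0,0,0],0],[[0,0,0],[0,0,0],0],[[0,0,0],[0,0,0],0]]'
```

```text
time: 6.92
ee_pos: [0.5377, 0.043, 0.0241]
orientation: [[0.208, 0.978, 0.001], [0.978, -0.208, 0.002], [0.002, 0.0, -1.0]]
ft_force: [0.1, 1.2, -4.0]
grip_width: 0.0607
time: 7.75
ee_pos: [0.5433, 0.0691, 0.0243]
orientation: [[0.211, 0.977, -0.0], [0.977, -0.211, -0.0], [-0.0, -0.0, -1.0]]
ft_force: [-0.6, -0.7, -4.2]
grip_width: 0.061
```

```bash
python3 -m jog '[[[0,0,0],[0.6,0,0],0],[[0,0,0],[0.6,0,0],0],[[0,0,0],[0.6,0,0],0],[[0,0,0],[0.6,0,0],0],[[0,0,0],[0.6,0,0],0],[[0,0,0],[0,0,0],0],[[0,0,0],[0,0,0],0],[[0,0,0],[0,0,0],0],[[0,0,0],[0,0,0],0],[[0,0,0],[0,0,0],0]]'
python3 - <<'E'
from dock import *
import pickle
c=cal('wrist');im=optics.snapshot('wrist');cv2.imwrite('pics/w4_raw.png',im);pickle.dump(c,open('w4.pkl','wb'))
cv2.imwrite('pics/w4.png',cv2.resize(im,(800,600),interpolation=cv2.INTER_CUBIC))
E
```

```text
time: 8.58
ee_pos: [0.5496, 0.0983, 0.0243]
orientation: [[0.211, 0.977, -0.0], [0.977, -0.211, -0.0], [-0.0, -0.0, -1.0]]
ft_force: [0.2, -0.7, -3.0]
grip_width: 0.0609
```

View pics/w4.png

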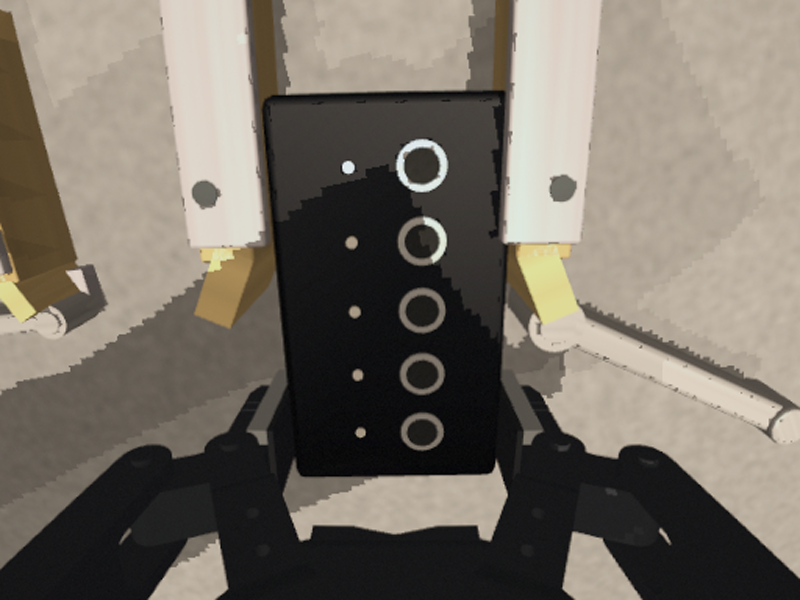

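The brick is about half way in, centred between the strips at (265–505), and square. I'll release it, go up and back, shut the fingers, and push it home.

```bash
python3 -m jog '[[[0,0,0],[0,0,0.05],0.85],[[0,0,0],[0,0,0],0.85],[[0,0,0],[0,0,0],0.85],[[0,0,0],[0,0,0],0.85],[[0,0,0],[0,0,-1],0.85],[[0,0,0],[0,0,-2],0.85],[[0,0,0],[0,0,-2],0.85],[[0,0,0],[-1.5,0,0],0.5],[[0,0,0],[-1.5,0,0],0],[[0,0,0],[-1.5,0,0],0]]'
python3 -m jog '[[[0,0,0],[-0.3,0,0],0],[[0,0,0],[0,0,0],0],[[0,0,0],[0,0,0],0],[[0,0,0],[0,0,0],0],[[0,0,0],[0,0,1],0],[[0,0,0],[0,0,1],0],[[0,0,0],[0,0,1],0],[[0,0,0],[0,0,1],0],[[0,0,0],[0,0,1],0],[[0,0,0],[0,0,0],0]]'
```

```text
time: 9.47
ee_pos: [0.5405, 0.0546, 0.0751]
orientation: [[0.21, 0.978, 0.002], [0.978, -0.21, 0.0], [0.001, 0.002, -1.0]]
ft_force: [0.1, -1.3, 0.9]
grip_width: 0.0365
time: 10.3
ee_pos: [0.5382, 0.0519, 0.0213]
orientation: [[0.211, 0.978, -0.004], [0.978, -0.211, -0.0], [-0.001, -0.003, -1.0]]
ft_force: [-0.4, -0.5, -0.8]
grip_width: 0.0003
```

```bash
python3 -m jog '[[[0,0,0],[0.7,0,0],0],[[0,0,0],[0.7,0,0],0],[[0,0,0],[0.7,0,0],0],[[0,0,0],[0.7,0,0],0],[[0,0,0],[0.7,0,0],0],[[0,0,0],[0.7,0,0],0],[[0,0,0],[0.7,0,0],0],[[0,0,0],[0.7,0,0],0],[[0,0,0],[0.7,0,0],0],[[0,0,0],[0,0,0],0]]'
python3 -m jog '[[[0,0,0],[0.2,0,0],0],[[0,0,0],[0.2,0,0],0],[[0,0,0],[0.2,0,0],0],[[0,0,0],[0.1,0,0],0],[[0,0,0],[0,0,0],0],[[0,0,0],[0,0,0],0],[[0,0,0],[0,0,0],0],[[0,0,0],[0,0,0],0],[[0,0,0],[0,0,0],0],[[0,0,0],[0,0,0],0]]'
```

```text
time: 11.13
ee_pos: [0.5533, 0.1158, 0.0239]
orientation: [[0.209, 0.978, 0.001], [0.978, -0.209, 0.001], [0.002, 0.0, -1.0]]
ft_force: [-0.0, 1.0, -0.2]
grip_width: 0.0001
time: 11.97
ee_pos: [0.5543, 0.1203, 0.0238]
orientation: [[0.211, 0.978, 0.0], [0.978, -0.211, 0.0], [0.0, 0.0, -1.0]]
ft_force: [-0.6, -1.3, 1.4]
grip_width: -0.0
```

```bash
python3 -m jog '[[[0,0,0],[0.1,0,0],0],[[0,0,0],[0.1,0,0],0],[[0,0,0],[0.1,0,0],0],[[0,0,0],[0.1,0,0],0],[[0,0,0],[0,0,0],0],[[0,0,0],[0,0,0],0],[[0,0,0],[0,0,0],0],[[0,0,0],[0,0,0],0],[[0,0,0],[0,0,0],0],[[0,0,0],[0,0,0],0]]'
python3 -m jog '[[[0,0,0],[0.1,0,0],0],[[0,0,0],[0.1,0,0],0],[[0,0,0],[0.1,0,0],0],[[0,0,0],[0,0,0],0],[[0,0,0],[0,0,0],0],[[0,0,0],[0,0,0],0],[[0,0,0],[0,0,0],0],[[0,0,0],[0,0,0],0],[[0,0,0],[0,0,0],0],[[0,0,0],[0,0,0],0]]'
python3 - <<'E'
from dock import *
import pickle
c=cal('wrist');im=optics.snapshot('wrist');cv2.imwrite('pics/w5_raw.png',im);pickle.dump(c,open('w5.pkl','wb'))
cv2.imwrite('pics/w5.png',cv2.resize(im,(800,600),interpolation=cv2.INTER_CUBIC))
E
```

```text
time: 12.8
ee_pos: [0.5552, 0.1246, 0.0238]
orientation: [[0.211, 0.978, 0.0], [0.978, -0.211, 0.0], [0.0, 0.0, -1.0]]
ft_force: [-0.4, -0.0, 0.1]
grip_width: -0.0002
time: 13.63
ee_pos: [0.5558, 0.1272, 0.0238]
orientation: [[0.211, 0.978, -0.0], [0.978, -0.211, 0.0], [0.0, -0.0, -1.0]]
ft_force: [-0.7, -2.1, 1.6]
grip_width: -0.0
```

View pics/w5.png

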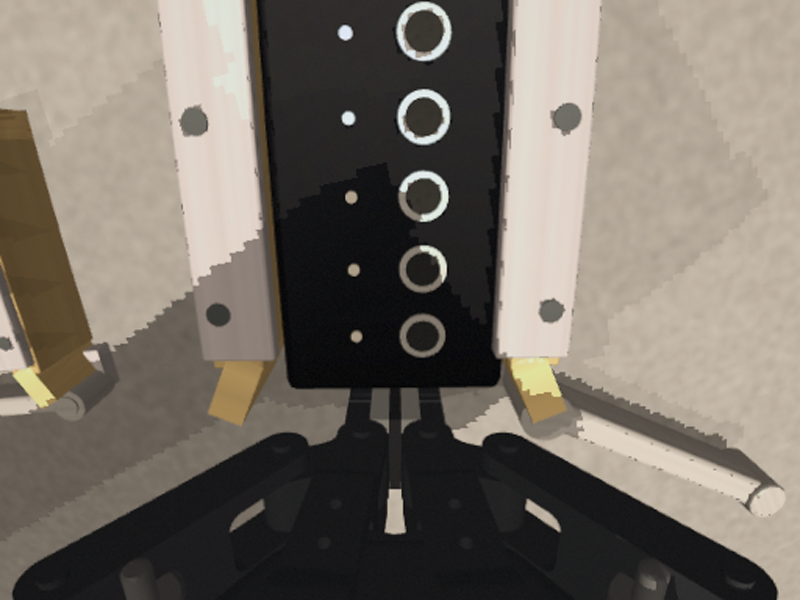

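```bash
python3 - <<'E'
from dock import *
import pickle
c=pickle.load(open('w5.pkl','rb'));s=512/800
D=dframe((.566,.1903),-11.5)
for nm,uv,z in [('rearL',(292,387),.035),('rearR',(497,384),.035),('stripL',(239,361),.047),('stripR',(532,356),.047),('hinge',(545,415),.03),('tip',(767,500),.03)]:
    P=px2w(c,(np.array([uv])+.5)*s-.5,z)[0,:2]-D[0];print(nm,P@D[1],P@D[2])
P=np.array(telemetry.state()['ee_pos'])[:2]-D[0];print('tcp',P@D[1],P@D[2])
E
```

```text
rearL -0.026612716219566037 -0.05192306117316989
rearR 0.0321213823860539 -0.0516303942013145
stripL -0.03656209747663374 -0.037998438348679275
stripR 0.03771304624805703 -0.03743141949136429
hinge 0.04878250288839406 -0.0652418212986036
tip 0.13099141043325904 -0.10183629292787648
tcp 0.0025303289671450035 -0.06392663735031688
```

```bash
python3 -m jog '[[[0,0,0],[0.1,0,0],0],[[0,0,0],[0,0,0],0],[[0,0,0],[0,0,0],0],[[0,0,0],[0.1,0,0],0],[[0,0,0],[0,0,0],0],[[0,0,0],[0,0,0],0],[[0,0,0],[0,0,0],0],[[0,0,0],[0,0,0],0],[[0,0,0],[0,0,0],0],[[0,0,0],[0,0,0],0]]'
```

```text
time: 14.52
ee_pos: [0.5557, 0.1272, 0.0238]
orientation: [[0.212, 0.977, -0.001], [0.977, -0.212, -0.002], [-0.002, -0.001, -1.0]]
ft_force: [-2.6, -7.7, 3.9]
grip_width: -0.0003
```

The brick is against the stop: the fingers stopped dead with 8 N on them, and vision puts its rear edge at dock y ≈ -0.053. Next, a sweep of the bar. It now stands at about 2.7 rad.

```bash
python3 - <<'E'
from dock import *
D=dframe((.566,.1903),-11.3);st=telemetry.state();R=np.array(st['orientation'])[:2,:2]
H=dpt(D,.048,-.064,0)[:2]
def w(psi,rho=.07):
    a=np.radians(psi);return H+rho*(np.cos(a)*D[1]+np.sin(a)*D[2])
P0=np.array(st['ee_pos'])[:2]
print('to start from now',((w(-2)-P0)@R*100).round(2),w(-2))
L=list(range(-2,-152,-10))+[-152,-157,-162,-167]
for a,b in zip(L,L[1:]):print(a,b,((w(b)-w(a))@R*100).round(2))
E
```

```text
to start from now [-0.06 11.57] [0.66865147 0.10203177]
-2 -12 [-1.21 -0.13]
-12 -22 [-1.17 -0.34]
-22 -32 [-1.1  -0.54]
-32 -42 [-0.99 -0.72]
-42 -52 [-0.85 -0.88]
-52 -62 [-0.68 -1.01]
-62 -72 [-0.5  -1.12]
-72 -82 [-0.29 -1.18]
-82 -92 [-0.08 -1.22]
-92 -102 [ 0.13 -1.21]
-102 -112 [ 0.34 -1.17]
-112 -122 [ 0.54 -1.1 ]
-122 -132 [ 0.72 -0.99]
-132 -142 [ 0.88 -0.85]
-142 -152 [ 1.01 -0.68]
-152 -157 [ 0.55 -0.27]
-157 -162 [ 0.57 -0.22]
-162 -167 [ 0.59 -0.17]
```

```bash
python3 -m jog '[[[0,0,0],[-1.3,0,0],0],[[0,0,0],[0,0,-2],0],[[0,0,0],[0,0,-2],0],[[0,0,0],[0,0,-2],0],[[0,0,0],[0,0,0],0],[[0,0,0],[0.4,3.9,0],0],[[0,0,0],[0.5,3.9,0],0],[[0,0,0],[0.5,3.8,0],0],[[0,0,0],[0,0,0],0],[[0,0,0],[0,0,0],0]]'
python3 -m jog '[[[0,0,0],[0,0,1.5],0],[[0,0,0],[0,0,1.5],0],[[0,0,0],[0,0,1.5],0],[[0,0,0],[0,0,1],0],[[0,0,0],[0,0,0.5],0],[[0,0,0],[0,0,0],0],[[0,0,0],[0,0,0],0],[[0,0,0],[0,0,0],0],[[0,0,0],[0,0,0],0],[[0,0,0],[0,0,0],0]]'
python3 -c "
from dock import *
D=dframe((.566,.1903),-11.3);P=np.array(telemetry.state()['ee_pos'])[:2]-D[0];print('dock tcp',P@D[1],P@D[2])"
```

```text
time: 15.35
ee_pos: [0.6715, 0.105, 0.0829]
orientation: [[0.212, 0.977, 0.001], [0.977, -0.212, 0.001], [0.001, 0.001, -1.0]]
ft_force: [-0.5, 0.2, 0.6]
grip_width: -0.0001
time: 16.18
ee_pos: [0.6702, 0.1057, 0.0246]
orientation: [[0.211, 0.978, 0.001], [0.978, -0.211, 0.0], [0.001, 0.001, -1.0]]
ft_force: [0.9, -0.3, 0.4]
grip_width: -0.0
dock tcp 0.11879678978448237 -0.062486794219746594
```

```bash
python3 -m jog '[[[0,0,0],[-0.35,0,0],0],[[0,0,0],[-0.6,-0.05,0],0],[[0,0,0],[-0.6,-0.1,0],0],[[0,0,0],[-0.6,-0.15,0],0],[[0,0,0],[-0.6,-0.2,0],0],[[0,0,0],[-0.55,-0.25,0],0],[[0,0,0],[-0.55,-0.3,0],0],[[0,0,0],[-0.5,-0.35,0],0],[[0,0,0],[-0.5,-0.35,0],0],[[0,0,0],[0,0,0],0]]'
python3 -m jog '[[[0,0,0],[-0.45,-0.45,0],0],[[0,0,0],[-0.4,-0.45,0],0],[[0,0,0],[-0.35,-0.5,0],0],[[0,0,0],[-0.35,-0.5,0],0],[[0,0,0],[-0.25,-0.55,0],0],[[0,0,0],[-0.25,-0.55,0],0],[[0,0,0],[-0.15,-0.6,0],0],[[0,0,0],[-0.15,-0.6,0],0],[[0,0,0],[-0.05,-0.6,0],0],[[0,0,0],[-0.05,-0.6,0],0]]'
python3 -m jog '[[[0,0,0],[0.05,-0.6,0],0],[[0,0,0],[0.1,-0.6,0],0],[[0,0,0],[0.15,-0.6,0],0],[[0,0,0],[0.2,-0.6,0],0],[[0,0,0],[0.25,-0.55,0],0],[[0,0,0],[0.3,-0.55,0],0],[[0,0,0],[0.35,-0.5,0],0],[[0,0,0],[0.35,-0.5,0],0],[[0,0,0],[0.45,-0.4,0],0],[[0,0,0],[0.45,-0.4,0],0]]'
python3 -c "
from dock import *
D=dframe((.566,.1903),-11.3);P=np.array(telemetry.state()['ee_pos'])[:2]-D[0];print('dock tcp',P@D[1],P@D[2])"
```

```text
time: 17.02
ee_pos: [0.6414, 0.0604, 0.0238]
orientation: [[0.212, 0.977, -0.001], [0.977, -0.212, -0.001], [-0.001, -0.001, -1.0]]
ft_force: [0.2, 1.1, 0.3]
grip_width: -0.0002
time: 17.85
ee_pos: [0.5839, 0.0495, 0.0238]
orientation: [[0.211, 0.978, 0.0], [0.978, -0.211, 0.0], [0.0, 0.0, -1.0]]
ft_force: [0.5, 0.6, -0.3]
grip_width: -0.0001
time: 18.68
ee_pos: [0.538, 0.087, 0.0238]
orientation: [[0.211, 0.978, -0.0], [0.978, -0.211, -0.0], [-0.0, -0.0, -1.0]]
ft_force: [1.2, -0.8, -1.0]
grip_width: -0.0003
dock tcp -0.0072404797620975875 -0.10679441237852867
```

Remaining: about 2.2 cm along dock y to shut, checking the force.

```bash
python3 -m jog '[[[0,0,0],[0.4,-0.3,0],0],[[0,0,0],[0.4,-0.2,0],0],[[0,0,0],[0.3,-0.2,0],0],[[0,0,0],[0.3,-0.1,0],0],[[0,0,0],[0.2,0,0],0],[[0,0,0],[0.2,0,0],0],[[0,0,0],[0.1,0,0],0],[[0,0,0],[0,0,0],0],[[0,0,0],[0,0,0],0],[[0,0,0],[0,0,0],0]]'
python3 -m jog '[[[0,0,0],[0.1,0,0],0],[[0,0,0],[0.1,0,0],0],[[0,0,0],[0.1,0,0],0],[[0,0,0],[0,0,0],0],[[0,0,0],[0,0,0],0],[[0,0,0],[0,0,0],0],[[0,0,0],[0,0,0],0],[[0,0,0],[0,0,0],0],[[0,0,0],[0,0,0],0],[[0,0,0],[0,0,0],0]]'
python3 -c "
from dock import *
D=dframe((.566,.1903),-11.3);P=np.array(telemetry.state()['ee_pos'])[:2]-D[0];print('dock tcp',P@D[1],P@D[2])"
```

```text
time: 19.52
ee_pos: [0.5346, 0.1066, 0.0238]
orientation: [[0.211, 0.977, 0.0], [0.977, -0.211, 0.0], [0.0, 0.0, -1.0]]
ft_force: [-0.2, 0.3, -0.0]
grip_width: -0.0004
time: 20.35
ee_pos: [0.5352, 0.1096, 0.0238]
orientation: [[0.211, 0.978, 0.0], [0.978, -0.211, 0.0], [0.0, 0.0, -1.0]]
ft_force: [-0.3, -0.8, -0.6]
grip_width: 0.0001
dock tcp -0.01444465150303519 -0.08513339236872633
```

```bash
python3 -m jog '[[[0,0,0],[0.1,0,0],0],[[0,0,0],[0.1,0,0],0],[[0,0,0],[0.1,0,0],0],[[0,0,0],[0.1,0,0],0],[[0,0,0],[0,0,0],0],[[0,0,0],[0.1,0,0],0],[[0,0,0],[0,0,0],0],[[0,0,0],[0.1,0,0],0],[[0,0,0],[0,0,0],0],[[0,0,0],[0,0,0],0]]'
python3 -c "
from dock import *
D=dframe((.566,.1903),-11.3);P=np.array(telemetry.state()['ee_pos'])[:2]-D[0];print('dock tcp',P@D[1],P@D[2])"
```

```text
time: 21.18
ee_pos: [0.5362, 0.1148, 0.0238]
orientation: [[0.211, 0.977, -0.0], [0.977, -0.211, -0.001], [-0.001, -0.0, -1.0]]
ft_force: [-0.7, -4.5, 1.2]
grip_width: 0.0
dock tcp -0.014421560335411723 -0.079836327616417
```

Force is rising right where the bar should be shut. One more millimetre to confirm the stop, then back off, rise and look.

```bash
python3 -m jog '[[[0,0,0],[0.1,0,0],0],[[0,0,0],[0,0,0],0],[[0,0,0],[0,0,0],0],[[0,0,0],[0,0,0],0],[[0,0,0],[0,0,0],0],[[0,0,0],[0,0,0],0],[[0,0,0],[0,0,0],0],[[0,0,0],[0,0,0],0],[[0,0,0],[0,0,0],0],[[0,0,0],[0,0,0],0]]'
python3 -m jog '[[[0,0,0],[-0.5,0,0],0],[[0,0,0],[-1,0,0],0],[[0,0,0],[-1,0,0],0],[[0,0,0],[0,0,-2],0],[[0,0,0],[0,0,-2.5],0],[[0,0,0],[0,0,-2.5],0],[[0,0,0],[0,0,-2.5],0],[[0,0,0],[0,0,-2.5],0],[[0,0,0],[0,0,0],0],[[0,0,0],[0,0,0],0]]'
python3 - <<'E'
from dock import *
import pickle
c=cal('wrist');im=optics.snapshot('wrist');cv2.imwrite('pics/w6_raw.png',im);pickle.dump(c,open('w6.pkl','wb'))
cv2.imwrite('pics/w6.png',cv2.resize(im,(800,600),interpolation=cv2.INTER_CUBIC))
E
```

```text
time: 22.02
ee_pos: [0.5362, 0.115, 0.0238]
orientation: [[0.212, 0.977, -0.001], [0.977, -0.212, -0.002], [-0.002, -0.001, -1.0]]
ft_force: [-1.8, -6.9, 2.1]
grip_width: 0.0002
time: 22.85
ee_pos: [0.5321, 0.0914, 0.1451]
orientation: [[0.212, 0.977, 0.003], [0.977, -0.212, 0.001], [0.001, 0.003, -1.0]]
ft_force: [0.1, -0.2, 0.4]
grip_width: 0.0002
```

View pics/w6.png

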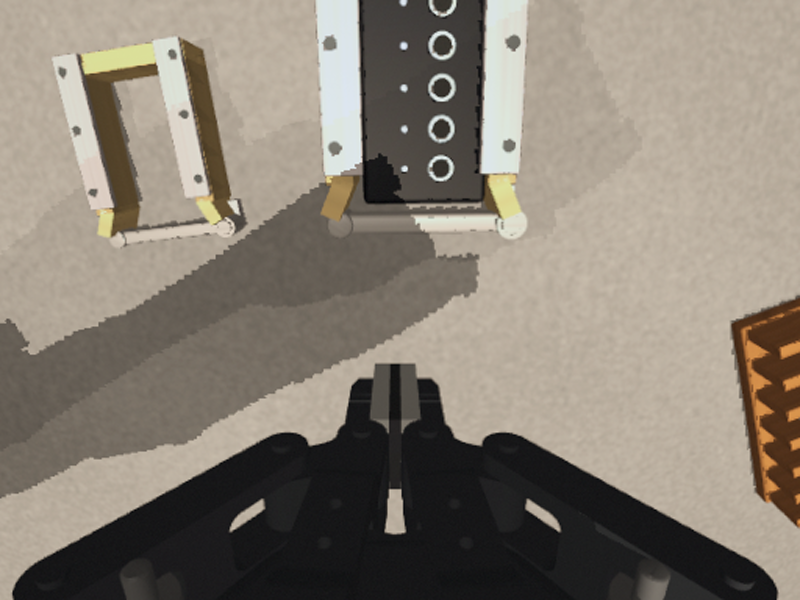

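The bar lies straight across the opening from the knob at (340,224) to the hinge at (512,223), with the brick's rear edge at row ~202. A numeric check, then hand in.

```bash
python3 - <<'E'
from dock import *
import pickle
c=pickle.load(open('w6.pkl','rb'));s=512/800;D=dframe((.566,.1903),-11.3)
f=lambda uv,z:(lambda P:np.array([P@D[1],P@D[2]]))(px2w(c,(np.array([uv])+.5)*s-.5,z)[0,:2]-D[0])
h,k=f((512,223),.03),f((340,224),.03);d=h-k
print('hinge',h,'knob',k,'gate rad',np.arctan2(d[1],d[0]))
a,b=f((366,202),.035),f((484,199),.035);print('rear',a,b,'yaw',np.arctan2(*(b-a)[::-1]))
if abs(np.arctan2(d[1],d[0]))<.07: print(workorder.hand_in())
E
```

```text
hinge [ 0.0490865  -0.06478119] knob [-0.04150151 -0.06396128] gate rad -0.0090508206995131
rear [-0.02716584 -0.05225281] [ 0.03282848 -0.05160818] yaw 0.010744374537667618
the job is handed in; nothing more can be done
None
```

I picked the 62 × 110 mm brick by size. I gripped it near its rear end, carried it to the dock and slid it about half way in. Then I pushed it home with shut fingers and swept the steel bar closed. I handed the job in at about 23 s on the robot's clock; the hand-in gives no verdict.

- **Brick home:** while the bar was still open at about 2.7 rad, the fingers stopped dead with about 8 N on them. The last picture puts the brick's rear edge at dock y ≈ -52 mm, where -53 mm is fully home. It is about 3 mm off centre and 0.01 rad from square.
- **Bar shut:** it measures about -0.01 rad from shut. It also pushed back with about 7 N when pressed, and the fingers then backed well clear of it.
- **Disagreements:** the brick tops measured 4–5 mm short of the given sizes in the wrist pictures, probably because of their rounded edges. The first dock estimate was about 1.5 mm off sideways and I corrected it before inserting the brick.
- **Not checked:** I did not measure the other two bricks or the bystanders again at the end. No unexpected contact force showed at the end of any move.

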